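# Clamp the detergent bottle on the laundry rack

### The job

Secure the yellow detergent bottle so it cannot walk off when the machine spins: free the clamp's wing knob (anticlockwise), slide the clamp carriage well open, and stand the bottle on the rack's plank between the fixed wooden end stop and the carriage's fence, releasing it there. Then slide the carriage back until the bottle is held snugly between stop and fence, and turn the knob clockwise until it is tight, its wing in line with the rail again. Keep the bottle upright and set it down rather than dropping it, and leave the pink roller base, the chrome door stopper and the peg box where they are.

Things in the scene. Friction and masses are not known exactly. Their poses are not given: they have to be found in the camera images.
- rack: Fixed dark teak plank, 18 mm thick, x -95..85, y -180..180 mm in its frame; origin on the worktop. A wooden end stop (x -90..25, 55 mm high over the plank) at the -y end has its inner face at y = -150. An aluminium rail along y (at x = 50, 24 wide, top 32 mm over the worktop) carries the clamp carriage. The bottle's lane runs along y at x = -35.
- carriage (a joint): Slide of the grey plastic clamp carriage, m: clear gap between end stop and fence, 0 to 0.14, growing to the rack's +y. Its block (46 x 70 mm, top 56 mm over the worktop) rides the rail; the knob's axis is over the rail's middle, 75 mm to +y of the fence's face. Held fast while the knob is tight; slides with about 2 N when free.
- fence (a point): Point on the carriage's fence, on the face that looks to the end stop (the rack's -y): 85 mm towards the rack's -x from the knob axis, 42 mm over the worktop. The fence is an 8 mm thick, 55 mm high upright plate across the lane, its top 75 mm over the worktop.
- knob (a joint): Black wing knob on the carriage, rad: 0 = fully tight, wing in line with the rail; grows anticlockwise seen from above to 1.57, wing across the rail. It grips the rail below about 0.7 and is quite free above 0.9.
- knob_grip (a point): On the knob's upright axis, where to grip: 88 mm over the worktop. The wing is a bar 12 mm thick, 46 mm long, 32 mm high (66 to 98 mm over the worktop); this point's y axis runs along the wing, its x axis across it. Under the wing is a 42 mm disc.
- bay (a point): Where the bottle's underside centre belongs: on the plank's top (z = 18 mm), in the lane, the bottle just touching the end stop. Axes as the rack's.
- bottle: Closed yellow detergent bottle, round, 64 mm in diameter, 160 mm tall, about 0.4 kg. Origin at its underside's centre, z up.
- bottle_cap (a point): Middle of the bottle's white cap, a cylinder 36 mm in diameter and 38 mm high, 141 mm over the bottle's underside, on its axis.
- roller_base: Pink silicone lint roller base, a bystander: round, 80 mm in diameter at the foot, 55 mm tall. Origin at its underside's centre.
- door_stopper: Chrome door stopper, a bystander: round, 48 mm in diameter, 58 mm tall. Origin at its underside's centre.
- peg_box: Latched translucent box of spare pegs, a bystander: 106 x 136 x 59 mm. Origin at its underside's centre.
Not all that is in view belongs to the job. There is more than one size of the bottle; the one meant has the size given above.

How it is judged:
By the outcome, as a careful person would: the job done as asked, in the order asked, and still so for the second after the job is handed in, with the robot touching nothing.
It also fails if it takes over 72 s, if anything falls off the work surface, if the arm or the gripper's body presses on something with over 40 N, if the wrist force passes 120 N, or if a joint passes its speed limit or range.

### The arm

A 7-joint arm with a two-finger parallel gripper is mounted at the origin on the work surface. World frame = base frame: x ahead of the robot, y to its left, z up, the work surface at z = 0. Lengths are in m, angles in degrees, forces in N, time in s.
With the tool pointing down it reaches from about 0.375 to 0.925 m from the base axis. Payload 3.1 kg.
Tool frame: the origin (TCP) lies midway between the tips of the shut fingers; the grasp point (between the pads) lies 19 mm behind it; z points along the fingers, y is the line along which they close (so a half turn about z gives the same grasp; the last joint's range is limited). The gripper opens to 85 mm and grips with 20 to 120 N. Pads are 22 mm wide; open, the fingers measure 114 mm over their backs; the gripper's body (76 mm by 85 mm) begins 54 mm behind the grasp point. The pads swing forward as they close: fully open they stand 13 mm farther back than shut.
Start: joints at [-70.577, 21.939, 2.515, 91.553, -1.026, 66.532, -2.859], TCP at [0.275, 0.589, 0.202] pointing down, gripper open.
Joint ranges: [-149.38, 149.38], [-23.57, 123.04], [-84.95, 90], [0, 143.3], [-89.99, 269.99], [3.08, 112.72], [-163.45, 163.45]. Speed limits (degrees/s): [159.86, 159.86, 180, 180, 180, 180, 180].

### API

Orientations are given as [roll, pitch, yaw] about the fixed x, y, z axes, in that order (R = Rz(yaw) Ry(pitch) Rx(roll)).
In Python, from workcell import r gives the robot as it stands.
- The arm moves only by the shell command python3 -m creep 'ROWS' [FORCE]. ROWS is JSON, a list of rows, each a list of 5 numbers: the closure, from -1 (fully open) to 1 (shut), then the shift along the tool's x, y, z in cm, then the turn about the tool's z in degrees. In form: [[grip, x, y, z, roll], ...]. A call has 1 to 12 rows; each row shifts and turns the commanded pose from where the row before left it, along the tool's axes as they then stand; what a row does not reach is not made up. A row lasts 1/8 s, in which the tool goes at most 62.5 mm and 10.7 degrees, less where a joint would pass 70% of its speed; a pose out of reach is approached as far as the arm can. A call with a gripper value outside its range is refused whole. The fingers move at their own pace and stop on an object; FORCE is the grip in N (left out, the last holds). Time passes only in rows, so rows that do not move let the fingers close. It gives the time, the measured TCP pose, the force, the opening and the grip force at its end, in the units of the state.
- r.sense(): the state, without advancing time (a new reading comes with each control period).
- r.camera(name): name is "side" or "top"; returns the picture (384x512x3 uint8, red, green, blue); there is no depth.
- r.calibration(name): a dict with "fx", "fy", "cx", "cy" (pixels), "R" (3x3) and "t" (3): a world point X has camera coordinates R X + t. Camera axes: x right, y down, z forward; pixel columns grow to the right and rows downward; lengths in m; the calibration is good to about 2 mm. A picture is of the moment at which its call begins. calibration takes no time and is no camera call.
- r.hand_in(): hands the job in; it is judged then, once.
The state is a dict: "time": time; "joint_pos": joint angles; "qd": joint speeds; "joint_efforts": joint torques, N m; "position": TCP position; "orientation": TCP orientation; "contact_force": force on the tool from outside, world axes, zero at the start; "torque": the same for the moment, N m; "gripper_width": finger opening in m; "grip_force": force on a finger pad.
Only numpy, scipy, OpenCV 4.12 (cv2) and the standard library are available. Lean on these libraries where they do the work, as an engineer would, in place of code of your own. Each camera call takes 0.05 s, during which the arm holds its last target. There are 200 camera calls.

## Working session

There is one attempt and no reset: what is moved stays moved. The work goes in short steps, Python scripts to look and compute and a shell command to move; the robot and the scene stay as the last step left them, time stands still between calls to the robot, and variables do not carry over. Pictures are saved under pics/ and viewed, at most 10 in all, crops included, and the job is handed in when it is done.

```bash
mkdir -p pics; ls; python3 - <<'E'
from workcell import r
import cv2,json
for n in("side","top"):
    im=r.camera(n); cv2.imwrite(f"pics/{n}0.png",im[:,:,::-1])
    c=r.calibration(n); print(n,{k:(v.round(3).tolist() if hasattr(v,'round') and not isinstance(v,float) else v) for k,v in c.items()})
print(r.sense())
E
```

```text
pics
side {'fx': 402.0347276875151, 'fy': 402.0347276875151, 'cx': 258.7492638288534, 'cy': 190.47368805264904, 'R': [[0.752, -0.659, -0.003], [-0.479, -0.544, -0.689], [0.453, 0.52, -0.724]], 't': [-0.42, 0.317, 0.965]}
top {'fx': 470.6781665638301, 'fy': 470.6781665638301, 'cx': 254.2207640182189, 'cy': 199.0005690705034, 'R': [[-0.027, -1.0, 0.013], [-0.986, 0.024, -0.163], [0.163, -0.018, -0.986]], 't': [-0.014, 0.534, 1.301]}
{'time': 0.1, 'joint_pos': array([-70.57495169,  21.98771764,   2.51142536,  91.64040196,
        -1.02400389,  66.52985462,  -2.85825381]), 'qd': array([-0.08352388, -0.08635453,  0.08743814, -0.20303858, -0.00519056,
        0.09971559, -0.00121706]), 'joint_efforts': array([ 3.00232285e-03, -4.34724891e+01,  1.02937214e+00, -2.50453466e+01,
        1.08680726e-02,  5.43101531e-03, -1.47817929e-05]), 'position': array([0.27461786, 0.58812813, 0.20090512]), 'orientation': array([-1.79864759e+02,  8.48219043e-03,  1.54977654e+02]), 'contact_force': array([-0.14942973, -0.12090874,  0.20209535]), 'torque': array([0.01543743, 0.00627392, 0.02952186]), 'grip_force': 0.0, 'gripper_width': 0.08559579969535852}
```

View pics/top0.png

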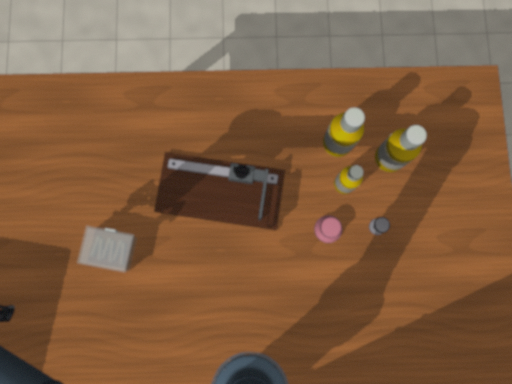

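View pics/side0.png

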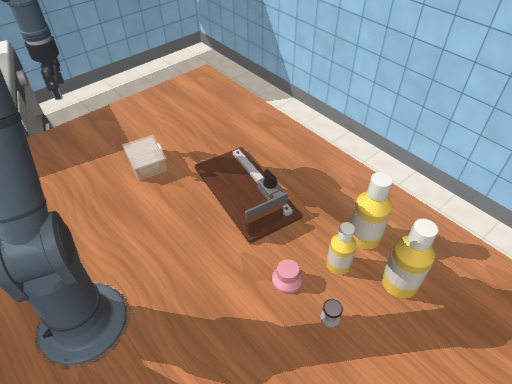

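The top view shows the rack at about (220,190) px, with the knob at (241,171) and the fence at (264,200). The pink base is at (328,230), the chrome stopper at (379,226) and the box at (106,249). There are three yellow bottles: two large and a small one with its cap at (356,172). I'll zoom in and measure their sizes.

```bash
cat > h.py <<'E'
import numpy as np,cv2
from workcell import r
def ray(n,u,v):
    c=r.calibration(n);R=np.array(c["R"]);t=np.array(c["t"])
    return -R.T@t, R.T@np.array([(u-c["cx"])/c["fx"],(v-c["cy"])/c["fy"],1])
def plane(n,u,v,z):
    o,d=ray(n,u,v);return o+d*(z-o[2])/d[2]
def tri(a,b):
    (o1,d1),(o2,d2)=ray("top",*a),ray("side",*b)
    s=np.linalg.lstsq(np.c_[d1,-d2],o2-o1,rcond=None)[0]
    p,q=o1+d1*s[0],o2+d2*s[1];return (p+q)/2,np.linalg.norm(p-q)
def proj(n,X):
    c=r.calibration(n);p=np.array(c["R"])@X+np.array(c["t"])
    return np.array([c["fx"]*p[0]/p[2]+c["cx"],c["fy"]*p[1]/p[2]+c["cy"]])
E
python3 - <<'E'
import cv2,numpy as np
t=cv2.imread("pics/top0.png");s=cv2.imread("pics/side0.png")
a=cv2.resize(t[145:235,150:290],None,fx=5.6,fy=5.6,interpolation=cv2.INTER_CUBIC)
b=cv2.resize(s[140:245,185:310],None,fx=5.6,fy=5.6,interpolation=cv2.INTER_CUBIC)
cv2.imwrite("pics/topc.png",a);cv2.imwrite("pics/sidec.png",b)
from h import plane
for n,im in(("top",t),("side",s)):
    h=cv2.cvtColor(im,cv2.COLOR_BGR2HSV)
    for nm,lo,hi in(("yel",(20,150,120),(35,255,255)),("white",(0,0,150),(179,50,255)),("pink",(150,60,120),(179,255,255))):
        N,_,st,ce=cv2.connectedComponentsWithStats(cv2.inRange(h,lo,hi))
        for i in range(1,N):
            if st[i,4]>25 and st[i,4]<3000:print(n,nm,st[i].tolist(),ce[i].round(1))
E
```

```text
top yel [330, 114, 33, 30, 478] [343.1 131.8]
top yel [389, 132, 31, 28, 345] [402.6 147.7]
top yel [326, 150, 18, 7, 40] [333.7 153.9]
top yel [379, 164, 16, 8, 52] [385.5 168.7]
top yel [340, 167, 22, 22, 220] [348.2 180. ]
top white [207, 53, 23, 17, 218] [221.3  63.5]
top white [345, 108, 19, 20, 301] [353.9 117.1]
top white [407, 126, 19, 19, 304] [415.7 135. ]
top white [211, 167, 18, 8, 101] [219.9 170.6]
top white [80, 228, 49, 43, 1100] [102.1 249.3]
top white [105, 228, 10, 4, 26] [109.5 229.9]
top pink [315, 217, 27, 26, 524] [328.1 229.2]
side yel [357, 191, 10, 9, 27] [362.  194.3]
side yel [356, 201, 36, 22, 435] [375.4 212.6]
side yel [331, 235, 50, 22, 434] [354.9 246.3]
side yel [394, 236, 41, 38, 900] [412.8 257.9]
side yel [326, 261, 24, 14, 121] [336.6 269.4]
side yel [382, 273, 37, 26, 301] [396.3 289.3]
side white [0, 40, 9, 48, 320] [ 4.2 60.2]
side white [124, 137, 41, 33, 846] [143.7 152.9]
side white [233, 149, 31, 34, 264] [248.1 165.5]
side white [408, 219, 30, 32, 697] [422.4 234. ]
side white [358, 220, 29, 20, 389] [370.4 230.4]
side white [338, 222, 17, 20, 251] [346.1 231.6]
side white [328, 247, 23, 22, 245] [337.9 260.5]
side white [385, 264, 43, 26, 529] [403.9 279.1]
side pink [272, 260, 30, 33, 770] [287.  276.6]
```

View pics/topc.png

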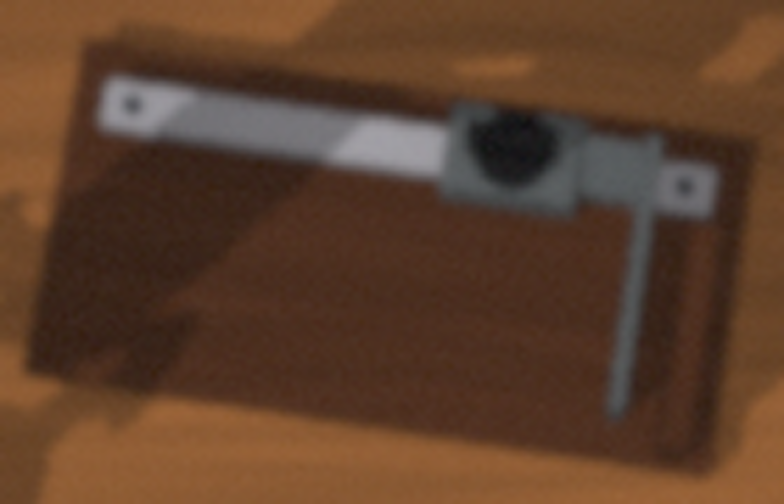

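View pics/sidec.png

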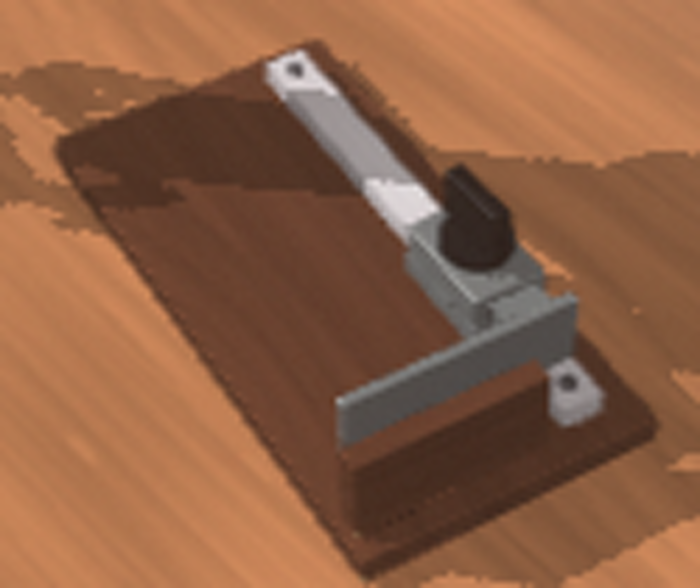

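The crops show the rail screws clearly: top crop (132,104) and (685,187), side crop (295,69) and (570,383). The wing lies along the rail, and the fence stands just inside the end stop, so the gap is small. Next I'll triangulate the rack and bottle.

```bash
python3 - <<'E'
from h import *
np.set_printoptions(precision=4,suppress=True)
T=lambda x,y:((x+.5)/5.6-.5+150,(y+.5)/5.6-.5+145)
S=lambda x,y:((x+.5)/5.6-.5+185,(y+.5)/5.6-.5+140)
P={}
for n,a,b in(("screwL",(132,104),(295,69)),("screwR",(685,187),(570,383)),("TL",(88,42),(318,42)),("BL",(28,372),(60,145)),("BR",(708,475),(370,575)),("TR",(755,140),(655,425)),
 ("fence near top end",(613,415),(342,402)),("fence far top",(655,140),(573,298))):
    P[n],e=tri(T(*a),S(*b));print(n,P[n],round(e,4))
# fit rack pose (2D) with known corners at z of 18mm plane
src=np.array([[50,0,0]]*0+[[85,180],[-95,180],[-95,-180],[85,-180]])/1000
dst=np.array([P[k][:2] for k in("TL","BL","BR","TR")])
top=np.array([plane("top",*T(*a),.018)[:2] for a in((88,42),(28,372),(708,475),(755,140))])
sid=np.array([plane("side",*S(*a),.018)[:2] for a in((318,42),(60,145),(370,575),(655,425))])
for d in(dst,top,sid):
    H=np.cov(np.c_[src,d].T)[:2,2:];U,_,V=np.linalg.svd(H);R=V.T@U.T
    o=d.mean(0)-R@src.mean(0);print("rack",o,np.degrees(np.arctan2(R[1,0],R[0,0])), np.linalg.norm(d-src@R.T-o,axis=1))
for a,b,n in(((355.5,172),(346.1,231.6),"small"),((353.9,117.1),(379.5,187),"mid?"),((415.7,135),(422.4,234),"big")): print(n,tri(a,b))
t=cv2.imread("pics/top0.png");s=cv2.imread("pics/side0.png")
c=np.hstack([cv2.resize(t[100:200,310:440],None,fx=3,fy=3,interpolation=2),cv2.resize(s[165:305,315:440],None,fx=3,fy=3,interpolation=2)[:300]]) if 0 else None
a=cv2.resize(t[150:205,325:380],(400,400),interpolation=2);b=cv2.resize(s[215:285,310:380],(400,400),interpolation=2)
cv2.imwrite("pics/bot.png",np.hstack([a,b]))
E
```

```text
screwL [0.6455 0.2054 0.0355] 0.0025
screwR [ 0.5955 -0.0806  0.0354] 0.0006
TL [0.6838 0.2312 0.0185] 0.0025
BL [0.5103 0.2608 0.0179] 0.0006
BR [ 0.4495 -0.0897  0.0088] 0.0017
TR [ 0.6233 -0.1188  0.0144] 0.0032
fence near top end [ 0.4743 -0.0399  0.0773] 0.0034
fence far top [ 0.6115 -0.0639  0.0753] 0.0011
rack [0.5716 0.07  ] -9.782111766720673 [0.0028 0.0032 0.0025 0.0033]
rack [0.5716 0.07  ] -9.973435570504808 [0.0023 0.003  0.0024 0.0026]
rack [0.5697 0.0685] -9.954487038782416 [0.0019 0.0037 0.003  0.0044]
small (array([ 0.5818, -0.2969,  0.1462]), np.float64(0.004026825591014165))
mid? (array([ 0.7122, -0.2856,  0.2042]), np.float64(0.010182322457275326))
big (array([ 0.6586, -0.4396,  0.2116]), np.float64(0.00983976121228808))
```

View pics/bot.png

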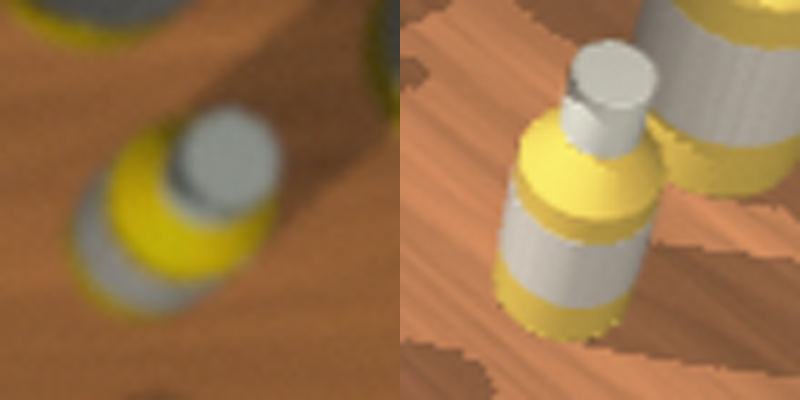

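The small bottle's cap top is at about (356.3,171.2) in the top view and (346.9,227.5) in the side view. It reads as the one 160 mm tall and about 64 mm wide. I'll confirm that, then work out the knob position.

```bash
python3 - <<'E'
from h import *
np.set_printoptions(precision=4,suppress=True)
print("cap top",tri((356.3,171.2),(346.9,227.5)))
print("cap mid ray z=.16", plane("top",356.3,171.2,.16),plane("side",346.9,227.5,.16))
s=cv2.imread("pics/side0.png");h=cv2.cvtColor(s,cv2.COLOR_BGR2HSV)
t=cv2.imread("pics/top0.png")
for n,im,(x0,y0,x1,y1) in(("top",t,(225,155,260,195)),("side",s,(255,160,285,195))):
    m=(im[y0:y1,x0:x1].max(2)<48).astype(np.uint8)
    N,_,st,ce=cv2.connectedComponentsWithStats(m)
    i=1+st[1:,4].argmax();print(n,st[i]+[x0,y0,0,0,0],ce[i]+[x0,y0])
a=np.radians(-9.9);R=np.array([[np.cos(a),-np.sin(a)],[np.sin(a),np.cos(a)]]);o=np.array([.571,.0695])
for g in(.018,.022,.026):
    k=np.r_[o+R@[.05,-.075+g],.098];d=k.copy();d[2]=.066;print(g,k,"wingtop px",proj("top",k),proj("side",k),"disc",proj("top",d))
for z,p in((.098,(481,192)),): print("wing top from side",plane("side",(p[0]+.5)/5.6-.5+185,(p[1]+.5)/5.6-.5+140,z))
print("bay",o+R@[-.035,-.118])
# fence top-edge centreline in rack frame
T=lambda x,y:((x+.5)/5.6-.5+150,(y+.5)/5.6-.5+145)
for p in((613,415),(651,140)):print("fence",R.T@(plane("top",*T(*p),.075)[:2]-o))
for n,l,rr in(("small",(497,250),(660,250)),):
    f=lambda q:((q[0]-400)/5.714+310,q[1]/5.714+215); print("dia",np.linalg.norm(plane("side",*f((500,235)),.07)-plane("side",*f((650,235)),.07)))
E
python3 -m creep '[[-1,0,0,0,10.7],[-1,0,0,0,10.7],[-1,0,0,0,10.7],[-1,0,0,0,10.7],[-1,0,0,0,10.7],[-1,0,0,0,10.7],[-1,0,0,0,10.7]]'
```

```text
cap top (array([ 0.5812, -0.296 ,  0.1614]), np.float64(0.002597140058194663))
cap mid ray z=.16 [ 0.5825 -0.2972  0.16  ] [ 0.5809 -0.2948  0.16  ]
top [234 165  16  13 151] [241.3311 170.6093]
side [273 182   3   5   7] [274. 184.]
0.018 [0.6105 0.0048 0.098 ] wingtop px [242.03   168.8335] [270.8591 174.7361] disc [242.1671 171.3906]
0.022 [0.6111 0.0087 0.098 ] wingtop px [240.6016 168.6238] [270.1238 173.9224] disc [240.7724 171.1858]
0.026 [0.6118 0.0126 0.098 ] wingtop px [239.1732 168.4142] [269.3914 173.112 ] disc [239.3778 170.9811]
wing top from side [0.6121 0.0081 0.098 ]
bay [ 0.5162 -0.0407]
fence [-0.0777 -0.1238]
fence [ 0.0631 -0.1226]
dia 0.0659349230024146
time: 0.98
position: [0.2746, 0.5884, 0.2014]
orientation: [-180.0, 0.1, 79.7]
contact_force: [0.2, -0.2, -0.7]
gripper_width: 0.0857
grip_force: 0.0
```

```bash
python3 -m creep '[[-1,-4,3.4,0,0],[-1,-4,3.4,0,0],[-1,-4,3.4,0,0],[-1,-4,3.4,0,0],[-1,-4,3.4,0,0],[-1,-4,3.4,0,0],[-1,-4,3.4,0,0],[-1,-4,3.4,0,0],[-1,-4,3.4,0,0],[-1,-4,3.4,0,0],[-1,-4,3.4,0,0],[-1,-4,3.4,0,0]]' 40; python3 -m creep '[[-1,-3.1,2.7,0,0],[-1,0,0,0,0],[-1,0,0,0,0]]' 40
```

```text
time: 2.48
position: [0.5944, 0.0446, 0.2017]
orientation: [-180.0, -0.0, 80.1]
contact_force: [0.3, 0.3, -0.1]
gripper_width: 0.0854
grip_force: 0.0
time: 2.85
position: [0.6147, 0.0114, 0.2014]
orientation: [-179.9, -0.0, 80.1]
contact_force: [-0.9, -0.6, -0.2]
gripper_width: 0.0851
grip_force: 0.0
```

```bash
python3 -m creep '[[-1,-0.4,-0.3,4,0],[-1,0,0,4,0],[-1,0,0,3,0],[-1,0,0,1.9,0],[-1,0,0,0,0],[-1,0,0,0,0]]' 40; python3 - <<'E'
from workcell import r
import cv2
im=r.camera("side");cv2.imwrite("pics/k1.png",cv2.resize(im[110:230,200:320,::-1],(600,600),interpolation=2))
E
```

```text
time: 3.6
position: [0.6129, 0.0077, 0.0744]
orientation: [179.9, -0.0, 80.1]
contact_force: [0.0, 0.1, 0.1]
gripper_width: 0.0855
grip_force: 0.0
```

View pics/k1.png

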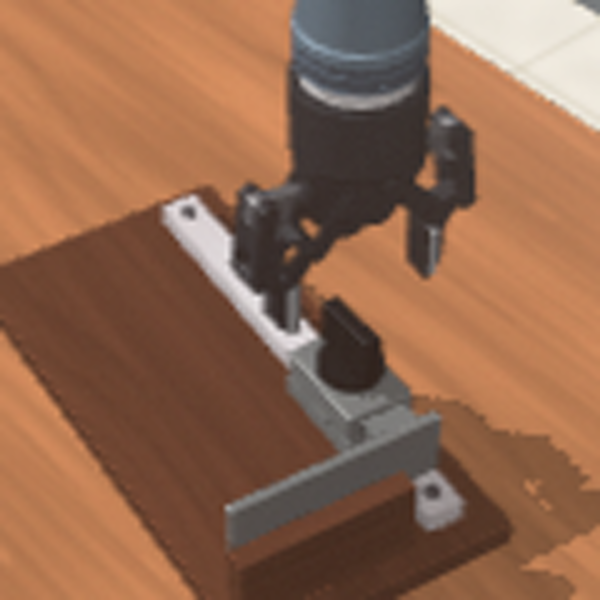

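The fingers stand either side of the wing, but their midpoint (358,298 in the crop) looks a little behind the wing's top centre (350,320). I'll check this numerically.

```bash
python3 - <<'E'
from h import *
p=r.sense()["position"];print(p)
for z in(.0745,.0875,.1):print(z,(proj("side",np.r_[p[:2],z])-[200,110])*5)
ty=np.array([.985,-.172,0])
for s in(-1,1):
  for z in(.074,.0875,.1):print(s,z,(proj("side",np.r_[p[:2],z]+s*.0425*ty)-[200,110])*5)
im=r.camera("top");cv2.imwrite("pics/k2.png",cv2.resize(im[130:210,200:290,::-1],(675,600),interpolation=2))
print(plane("side",200+349/5,110+320/5,.098))
E
```

```text
[0.61321141 0.00752383 0.07482898]
0.0745 [353.82430787 347.51422782]
0.0875 [354.23916642 331.85756511]
0.1 [354.64434358 316.56627616]
-1 0.074 [292.63291373 374.83493313]
-1 0.0875 [292.55707974 358.59399965]
-1 0.1 [292.48572221 343.31176408]
1 0.074 [413.45039264 322.05796169]
1 0.0875 [414.36227867 305.79687648]
1 0.1 [415.21998694 290.50190887]
[0.61021373 0.00907758 0.098     ]
```

View pics/k2.png

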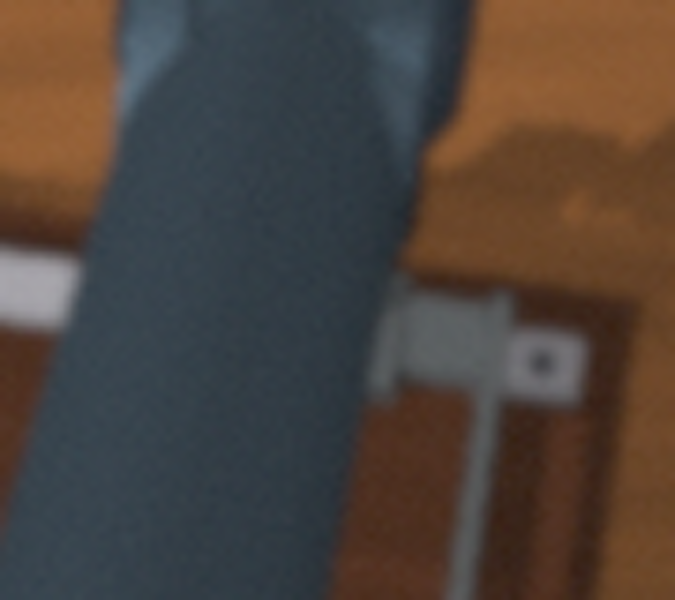

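The arm hides the knob from the top camera; only the fence and the rail end show. I'll close on the wing and read the opening, which should be about 12 mm.

```bash
python3 -m creep '[[0.5,0,-0.2,0.3,0],[1,0,0,0,0],[1,0,0,0,0],[1,0,0,0,0],[1,0,0,0,0],[1,0,0,0,0],[1,0,0,0,0]]' 50; python3 -c "
from workcell import r;print(r.sense())"
```

```text
time: 4.58
position: [0.6098, 0.0076, 0.0702]
orientation: [-180.0, 0.0, 80.1]
contact_force: [-0.6, 0.6, -0.6]
gripper_width: 0.0001
grip_force: 0.0
{'time': 4.575, 'joint_pos': array([-29.87979138,  29.03913497,  31.85928098, 104.37937504,
       -18.9875868 ,  51.94060521,   0.68888574]), 'qd': array([ 0.05932581, -0.03805129,  0.10699824, -0.11234172,  0.00230323,
       -0.03516816, -0.01261318]), 'joint_efforts': array([ 9.75916773e-04, -3.95492220e+01,  7.40032464e+00, -2.02826339e+01,
        9.46342887e-03,  1.98488029e-03, -9.02780101e-06]), 'position': array([0.60979004, 0.00757323, 0.07015345]), 'orientation': array([-1.79999459e+02,  2.08406676e-03,  8.00755297e+01]), 'contact_force': array([-0.63327848,  0.60747744, -0.55637585]), 'torque': array([ 0.01941369,  0.00111892, -0.02604901]), 'grip_force': 0.0, 'gripper_width': 0.0001304480933012642}
```

```bash
python3 - <<'E'
from h import *
im=r.camera("side");cv2.imwrite("pics/k3.png",cv2.resize(im[140:200,240:300,::-1],(600,600),interpolation=2))
p=r.sense()["position"]
for z in (.07,.1):print(z,(proj("side",np.r_[p[:2],z])-[240,140])*10)
E
```

```text
0.07 [298.72353145 411.13178511]
0.1 [300.49018826 338.51544878]
```

View pics/k3.png

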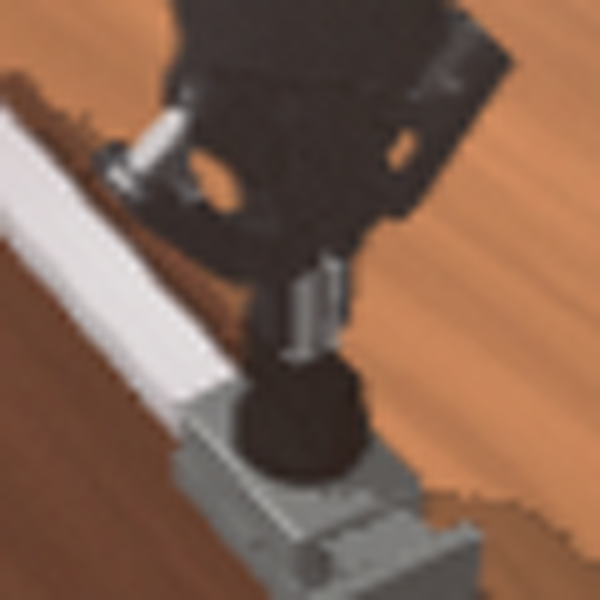

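Both crops show the fingertips about 5 px higher in the image than the reported TCP pose projects. I'll check the same thing in the starting pictures, numerically, where the gripper was clear of everything.

```bash
python3 - <<'E'
from h import *
p=np.array([.2746,.5881,.2009]);ty=np.array([np.sin(np.radians(155)),-np.cos(np.radians(155)),0])
for n in("side","top"):
  for s in(-1,0,1):print(n,s,[proj(n,p+s*.05*ty+[0,0,z]).round(1).tolist() for z in(0,.013,.035)])
s=cv2.imread("pics/side0.png");g=s.max(2)
print("\n".join("".join("#" if v<75 else "." for v in row) for row in g[75:112,30:75]))
t=cv2.imread("pics/top0.png").max(2)
print("\n".join("".join("#" if v<62 else "." for v in row) for row in t[295:330,0:30]))
E
```

```text
side -1 [[64.5, 111.7], [62.9, 108.1], [60.3, 101.9]]
side 0 [[65.1, 102.6], [63.6, 99.0], [61.1, 92.9]]
side 1 [[65.8, 94.0], [64.3, 90.4], [61.8, 84.3]]
top -1 [[21.6, 308.8], [19.0, 309.2], [14.5, 309.8]]
top 0 [[3.1, 300.4], [0.3, 300.7], [-4.5, 301.1]]
top 1 [[-15.2, 292.0], [-18.2, 292.2], [-23.5, 292.5]]
.............###..#############..............
.............##########.########.............
.............###################.............
..............###################............
..............###################............
...............###################...........
...............###################...........
...............#####...###########...........
................####....#########............
................####....####.................
.................############................
.................############................
.................############................
.................###########.................
.................###########.................
..................##########.................
......................#######................
.....
[... 1299 characters left out ...]
##................
##############................
##############................
##############................
##############................
##############................
#############.................
#############.................
############..................
############..................
###########...................
###########...................
##########....................
#########.....................
####.##.......................
..............................
..............................
..............................
..............................
..............................
..............................
..............................
..............................
```

The bias also appears in the starting pictures: the fingertips are about 25 mm higher than reported, and the fingers closed above the wing. I'll open, go 24 mm lower while watching the force, and close again.

```bash
python3 -m creep '[[-1,0,0,0,0],[-1,0,0,0,0],[-1,0,0,0,0],[-1,0,0,0,0],[-1,0,0,0,0],[-1,0,0.1,1.2,0],[-1,0,0,1.2,0],[-1,0,0,0,0]]' 50; python3 -m creep '[[1,0,0,0,0],[1,0,0,0,0],[1,0,0,0,0],[1,0,0,0,0],[1,0,0,0,0],[1,0,0,0,0]]' 50; python3 - <<'E'
from h import *
im=r.camera("side");cv2.imwrite("pics/k4.png",cv2.resize(im[140:200,240:300,::-1],(600,600),interpolation=2))
p=r.sense()["position"]
for z in (.07,.1):print(z,(proj("side",np.r_[p[:2],z])-[240,140])*10)
E
```

```text
time: 5.62
position: [0.6089, 0.0074, 0.0441]
orientation: [-179.8, 0.1, 80.1]
contact_force: [0.8, -0.3, 0.3]
gripper_width: 0.0856
grip_force: 0.0
time: 6.38
position: [0.6121, 0.0071, 0.0468]
orientation: [179.8, -0.0, 80.1]
contact_force: [2.3, -0.9, 0.7]
gripper_width: 0.011
grip_force: 53.6
0.07 [305.26959257 408.24495837]
0.1 [307.15621832 335.62634885]
```

The wing is gripped, with the opening at 11 mm. Now I'll turn it anticlockwise, which is negative roll because the tool points down.

```bash
python3 -m creep '[[1,0,0.2,0,-10],[1,0,0,0,-10],[1,0,0,0,-10],[1,0,0,0,-10],[1,0,0,0,-10],[1,0,0,0,-10],[1,0,0,0,-10],[1,0,0,0,-10],[1,0,0,0,-6],[1,0,0,0,0],[1,0,0,0,0]]' 70; python3 -c "
from workcell import r;s=r.sense();print(s['position'],s['torque'],s['joint_pos'])"
```

```text
time: 7.8
position: [0.6134, 0.0078, 0.0467]
orientation: [179.9, 0.1, 166.0]
contact_force: [2.2, 1.1, 2.7]
gripper_width: 0.0108
grip_force: 72.8
[0.61342269 0.00775149 0.04673034] [ 0.23534246 -0.37142737  0.00982397] [-13.69608     28.38743037  11.36711239 103.73853497  -7.23368103
  48.49900019  77.15489862]
```

```bash
python3 -m creep '[[1,0.07,0.9,0,0],[1,0.07,0.9,0,0],[1,0.06,0.9,0,0],[1,0.06,0.9,0,0]]' 70; python3 -m creep '[[1,0.07,0.9,0,0],[1,0.07,0.9,0,0],[1,0.06,0.9,0,0],[1,0.06,0.9,0,0],[1,0.07,0.9,0,0],[1,0.06,0.9,0,0],[1,0.06,0.9,0,0],[1,0.06,0.6,0,0],[1,0,0,0,0],[1,0,0,0,0]]' 70
```

```text
time: 8.3
position: [0.6196, 0.0427, 0.0467]
orientation: [-180.0, 0.1, 166.0]
contact_force: [2.1, -2.2, 5.1]
gripper_width: 0.0106
grip_force: 73.2
time: 9.55
position: [0.6318, 0.1124, 0.0467]
orientation: [179.9, 0.1, 166.1]
contact_force: [4.6, 0.3, 4.4]
gripper_width: 0.0102
grip_force: 73.0
```

```bash
python3 -m creep '[[-1,0,0,0,0],[-1,0,0,0,0],[-1,0,0,0,0],[-1,0,0,-4,0],[-1,0,0,-6,0],[-1,0,0,-6,0],[-1,0,0,-4.5,0]]' 40; python3 -m creep '[[-1,-0.6,-5,0,0],[-1,-0.6,-5,0,0],[-1,-0.6,-5,0,0],[-1,-0.6,-5,0,0],[-1,-0.6,-5,0,0],[-1,-0.6,-5,0,0],[-1,-0.7,-5,0,0],[-1,-0.7,-5.8,0,0],[-1,0,0,0,0],[-1,0,0,0,0]]' 40; python3 - <<'E'
from h import *
np.set_printoptions(precision=4,suppress=True)
for n in("side","top"):
    im=r.camera(n);cv2.imwrite(f"pics/b_{n}.png",im[:,:,::-1])
p=r.sense()["position"];print(p,r.sense()["joint_pos"])
for n in("side","top"):print(n,[proj(n,p+[0,0,z]).round(1).tolist() for z in(0,.025,.05,.1)])
a=cv2.imread("pics/b_side.png");b=cv2.imread("pics/b_top.png")
t0=cv2.imread("pics/top0.png")
# bottle/rack undisturbed? fence new position: grey contrast diff
a=cv2.resize(a[110:285,300:420],(400,583),interpolation=2);b=cv2.resize(b[100:275,270:390],(400,583),interpolation=2)
cv2.imwrite("pics/b.png",np.hstack([a,b]))
E
```

```text
time: 10.42
position: [0.6306, 0.1107, 0.2539]
orientation: [179.9, 0.1, 166.1]
contact_force: [0.2, -0.1, -0.8]
gripper_width: 0.0853
grip_force: 0.0
time: 11.68
position: [0.5802, -0.2968, 0.2504]
orientation: [179.9, -0.1, 166.0]
contact_force: [-0.2, 0.8, -0.2]
gripper_width: 0.0853
grip_force: 0.0
[ 0.5815 -0.2947  0.2506] [  5.5282  21.0423  23.0488  88.9398  -8.595   71.8445 106.1457]
side [[353.4, 202.0], [355.3, 194.3], [357.3, 186.3], [361.6, 169.3]]
top [[363.7, 163.5], [366.3, 161.0], [368.9, 158.4], [374.6, 152.8]]
```

View pics/b.png

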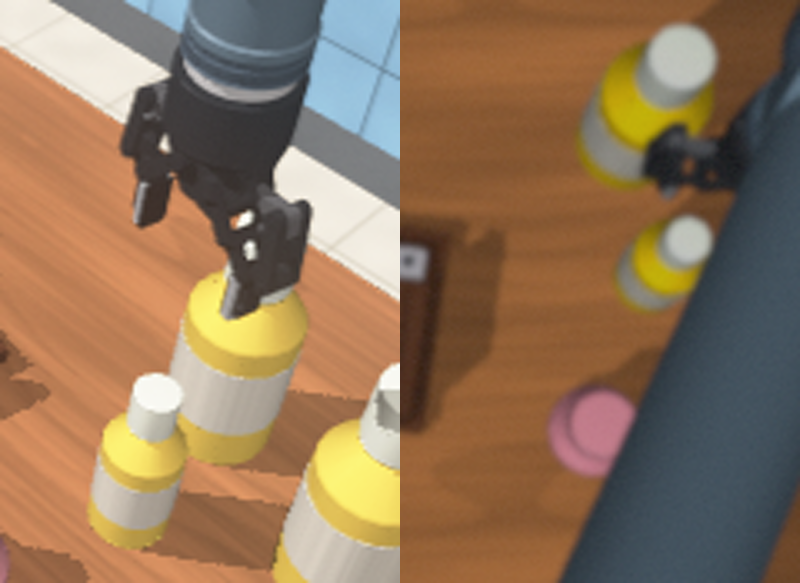

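The side view shows the fingertips at about (344,177) and (370.5,204.5) px. In the top view the +y fingertip is at about (346.5,149.5), with the bottle untouched below. I'll triangulate that fingertip against the reported pose.

```bash
python3 - <<'E'
from h import *
np.set_printoptions(precision=4,suppress=True)
p=r.sense()["position"];print(p)
ty=np.array([.242,.970,0])
print("tri",tri((346.5,149.5),(344.1,176.6)))
for d in(.043,.05,.057):
  print(d,"expected",p+d*ty,[ (proj("top",p+d*ty+[0,0,z]).round(1).tolist(),proj("side",p+d*ty+[0,0,z]).round(1).tolist()) for z in(.013,.038)])
# carriage: fence top edge in the latest top picture
im=cv2.imread("pics/b_top.png");a=np.radians(-9.9);R=np.array([[np.cos(a),-np.sin(a)],[np.sin(a),np.cos(a)]]);o=np.array([.571,.0695])
for x in(-.07,-.05,-.02):
  ys=np.arange(-.15,.05,.001);px=np.array([proj("top",np.r_[o+R@[x,y],.075]) for y in ys]).astype(np.float32)
  v=cv2.remap(im,px[None,:,0],px[None,:,1],1)[0].astype(int)
  g=v[:,0]-v[:,2]  # blue minus red: grey plate stands out
  i=g.argmax();sel=g>(g.max()+np.median(g))/2;print("fence centre y",x,ys[sel].mean(),sel.sum())
E
```

```text
[ 0.5815 -0.2947  0.2506]
tri (array([ 0.6069, -0.2456,  0.2784]), np.float64(0.007752586069890618))
0.043 expected [ 0.5919 -0.253   0.2506] [([347.6, 158.4], [342.9, 185.6]), ([349.8, 155.8], [344.6, 177.7])]
0.05 expected [ 0.5936 -0.2462  0.2506] [([344.8, 157.8], [341.1, 183.6]), ([346.9, 155.2], [342.7, 175.8])]
0.057 expected [ 0.5952 -0.2394  0.2506] [([342.0, 157.2], [339.3, 181.7]), ([344.0, 154.5], [340.9, 173.8])]
fence centre y -0.07 -0.021499999999999884 14
fence centre y -0.05 -0.021499999999999884 14
fence centre y -0.02 -0.021499999999999884 14
```

The gripper sits over the cap, and the vertical bias of about 25 mm is confirmed. The carriage gap is about 125 mm. Now I'll lower onto the cap and grip it.

```bash
python3 -m creep '[[-1,0,-0.1,4,0],[-1,0,0,4,0],[-1,0,0,3.5,0],[-1,0,0,2,0],[-1,0,0,1.3,0],[-1,0,0,0,0],[-1,0,0,0,0]]' 40; python3 -m creep '[[0.3,0,0,0,0],[1,0,0,0,0],[1,0,0,0,0],[1,0,0,0,0],[1,0,0,0,0],[1,0,0,0,0]]' 40;
```

```text
time: 12.65
position: [0.5818, -0.2988, 0.1047]
orientation: [-180.0, 0.2, 166.1]
contact_force: [0.6, -0.9, 0.1]
gripper_width: 0.0858
grip_force: 0.0
time: 13.4
position: [0.5813, -0.298, 0.1038]
orientation: [180.0, 0.1, 166.1]
contact_force: [-0.2, 1.7, 5.1]
gripper_width: 0.035
grip_force: 40.3
```

The cap is held, with the opening at 35 mm. I'll lift it and carry it over the bay.

```bash
python3 -m creep '[[1,0,0,-0.5,0],[1,0,0,-1,0],[1,0,0,-2,0],[1,0,0,-3,0],[1,0,0,-3,0],[1,0,0,-2,0],[1,0,0,-0.5,0],[1,0,0,0,0]]' 50; python3 -m creep '[[1,0.6,1.2,0,0],[1,1.2,2.3,0,0],[1,1.3,2.4,0,0],[1,1.3,2.4,0,0],[1,1.3,2.4,0,0],[1,1.3,2.4,0,0],[1,1.3,2.4,0,0],[1,1.3,2.4,0,0],[1,1.3,2.4,0,0],[1,1.1,2.2,0,0],[1,0.6,1.2,0,0],[1,0,0,0,0]]' 50; python3 -c "
from workcell import r
import numpy as np
print(np.mean([r.sense()['position'] for _ in range(3)],0))"
```

```text
time: 14.4
position: [0.5802, -0.298, 0.2228]
orientation: [180.0, -0.0, 166.1]
contact_force: [-0.0, 0.2, -4.3]
gripper_width: 0.0348
grip_force: 50.4
time: 15.9
position: [0.5147, -0.0364, 0.2226]
orientation: [-180.0, -0.1, 166.2]
contact_force: [0.7, -0.5, -4.9]
gripper_width: 0.0343
grip_force: 50.5
[ 0.51467125 -0.03635645  0.22255267]
```

```bash
python3 -m creep '[[1,0,-0.1,2,0],[1,0,0,3,0],[1,0,0,2.5,0],[1,0,0,1.2,0],[1,0,0,0.5,0],[1,0,0,0,0],[1,0,0,0,0]]' 50; python3 - <<'E'
from h import *
im=r.camera("side");cv2.imwrite("pics/p1.png",im[:,:,::-1]);b=im[:,:,::-1]
p=r.sense()["position"];print(p)
h=cv2.cvtColor(b,cv2.COLOR_BGR2HSV)[:,:320]
m=cv2.inRange(h,(20,150,120),(35,255,255));N,_,st,ce=cv2.connectedComponentsWithStats(m)
for i in range(1,N):
    if st[i,4]>15:print(st[i],ce[i])
zb=p[2]-.1038
print("under z",zb,"axis px at z+.03,.09",proj("side",np.r_[p[:2],zb+.03]),proj("side",np.r_[p[:2],zb+.09]))
for z in(.085,.1):
  row=int(proj("side",np.r_[p[:2],z])[1]);mm=np.where(m[row])[0];print(row,mm.min() if len(mm) else None,mm.max() if len(mm) else None)
cv2.imwrite("pics/p1c.png",cv2.resize(b[110:260,190:310],(480,600),interpolation=2))
E
```

```text
time: 16.77
position: [0.5158, -0.0395, 0.132]
orientation: [-180.0, 0.1, 166.1]
contact_force: [0.1, -0.8, -4.4]
gripper_width: 0.035
grip_force: 50.9
[ 0.5158839  -0.03940594  0.13207104]
[245 187  23  18 234] [258.14102564 196.38461538]
[245 212   7   8  25] [247.28 215.8 ]
under z 0.02827103788524246 axis px at z+.03,.09 [256.41694766 208.43152068] [256.26095881 193.92982118]
202 250 263
198 246 266
```

View pics/p1c.png

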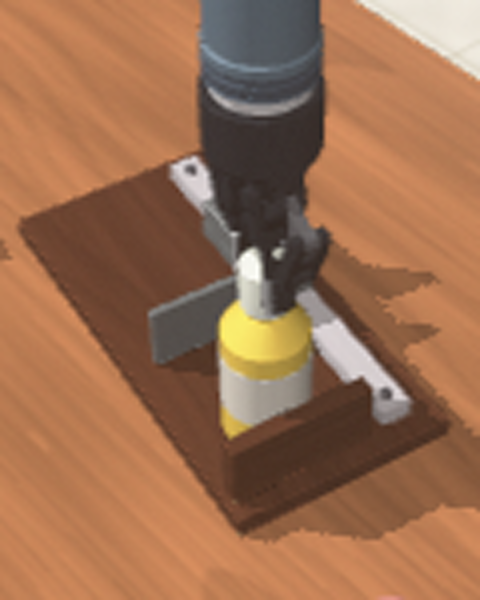

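The bottle hangs in the lane between stop and fence, clear of the stop (bottle at about (265,370) in the crop, stop at (300,440)). I'll set it down gently.

```bash
python3 -m creep '[[1,0,0,0.3,0],[1,0,0,0.3,0],[1,0,0,0.2,0],[1,0,0,0,0],[1,0,0,0,0]]' 50; python3 -m creep '[[1,0,0,0.1,0],[1,0,0,0.1,0],[1,0,0,0,0],[1,0,0,0,0]]' 50
```

```text
time: 17.45
position: [0.5152, -0.0388, 0.1232]
orientation: [-180.0, 0.0, 166.1]
contact_force: [1.1, 0.8, -5.2]
gripper_width: 0.0347
grip_force: 50.9
time: 17.95
position: [0.5157, -0.0387, 0.1218]
orientation: [180.0, 0.1, 166.1]
contact_force: [0.2, 0.3, 0.4]
gripper_width: 0.0345
grip_force: 51.4
```

```bash
python3 -m creep '[[0.3,0,0,0,0],[-0.2,0,0,0,0],[-1,0,0,0,0],[-1,0,0,0,0],[-1,0,0,0,0],[-1,0,0,-1,0],[-1,0,0,-3,0],[-1,0,0,-4,0],[-1,0,0,-4,0],[-1,0,0,-1,0]]' 40; python3 -m creep '[[-1,-1.9,4.4,0,0],[-1,-1.9,4.4,0,0],[-1,-1.9,4.4,0,0],[-1,-1.9,4.3,0,0],[-1,0,0,0,0],[-1,0,0,0,0]]' 40; python3 - <<'E'
from h import *
p=np.mean([r.sense()["position"] for _ in range(5)],0);print(p)
b=r.camera("side")[:,:,::-1]; m=cv2.inRange(cv2.cvtColor(b,cv2.COLOR_BGR2HSV)[:,:310],(20,150,120),(35,255,255));N,_,st,ce=cv2.connectedComponentsWithStats(m)
for i in range(1,N):
    if st[i,4]>15:print(st[i],ce[i])
w=cv2.inRange(cv2.cvtColor(b,cv2.COLOR_BGR2HSV)[165:200,240:275],(0,0,150),(179,50,255));N,_,st,ce=cv2.connectedComponentsWithStats(w)
i=1+st[1:,4].argmax();print("cap blob",st[i],ce[i]+[240,165])
a=np.radians(-9.9);R=np.array([[np.cos(a),-np.sin(a)],[np.sin(a),np.cos(a)]])
for y in(-.118,-.113):
  q=np.array([.571,.0695])+R@[-.035,y];print("expected cap mid/shoulder",[proj("side",np.r_[q,.018+z]).round(1).tolist() for z in(.141,.1,.05)])
E
```

```text
time: 19.2
position: [0.5175, -0.039, 0.2553]
orientation: [179.9, 0.4, 166.1]
contact_force: [0.2, -0.1, 1.1]
gripper_width: 0.0855
grip_force: 0.0
time: 19.95
position: [0.6303, 0.112, 0.2501]
orientation: [-179.9, -0.1, 166.1]
contact_force: [0.3, -0.0, 1.4]
gripper_width: 0.0853
grip_force: 0.0
[0.63030136 0.11201791 0.25005525]
[244 188  23  19 247] [257.28340081 198.41295547]
cap blob [  9   8  14  19 206] [254.74757282 181.70873786]
expected cap mid/shoulder [[256.6, 183.6], [256.7, 194.2], [256.8, 206.4]]
expected cap mid/shoulder [[255.6, 182.5], [255.7, 193.1], [255.9, 205.2]]
```

The bottle stands upright in the bay. Back to the knob, at the pose where I left it.

```bash
python3 -m creep '[[-1,-0.1,0,5,0],[-1,0,0,5,0],[-1,0,0,5,0],[-1,0,0,3,0],[-1,0,0,1.5,0],[-1,0,0,0.8,0],[-1,0,0,0,0],[1,0,0,0,0],[1,0,0,0,0],[1,0,0,0,0],[1,0,0,0,0],[1,0,0,0,0]]' 60; python3 -m creep '[[1,0,0,0,0],[1,0,0,0,0]]' 60
```

```text
time: 21.5
position: [0.6321, 0.1126, 0.0486]
orientation: [180.0, 0.0, 166.1]
contact_force: [-0.5, -0.0, 3.1]
gripper_width: 0.011
grip_force: 60.6
time: 21.75
position: [0.6321, 0.1125, 0.0486]
orientation: [180.0, 0.0, 166.1]
contact_force: [-1.3, 0.4, 4.5]
gripper_width: 0.0107
grip_force: 60.9
```

```bash
python3 -m creep '[[1,-0.05,-0.7,0,0],[1,-0.05,-0.7,0,0],[1,-0.05,-0.7,0,0],[1,-0.05,-0.7,0,0],[1,-0.05,-0.7,0,0],[1,-0.05,-0.7,0,0],[1,-0.05,-0.6,0,0],[1,0,0,0,0],[1,0,0,0,0]]' 60; python3 -m creep '[[1,-0.01,-0.2,0,0],[1,-0.01,-0.2,0,0],[1,0,0,0,0]]' 60; python3 -m creep '[[1,-0.01,-0.2,0,0],[1,-0.01,-0.2,0,0],[1,0,0,0,0]]' 60
```

```text
time: 22.88
position: [0.6234, 0.0631, 0.0485]
orientation: [-179.9, -0.0, 166.0]
contact_force: [-2.0, 0.3, 6.3]
gripper_width: 0.0105
grip_force: 61.3
time: 23.25
position: [0.6229, 0.0601, 0.0486]
orientation: [-180.0, -0.0, 166.0]
contact_force: [-2.0, 1.7, 5.8]
gripper_width: 0.0107
grip_force: 61.2
time: 23.62
position: [0.6222, 0.0562, 0.0486]
orientation: [-180.0, -0.0, 166.0]
contact_force: [-1.4, 0.4, 5.8]
gripper_width: 0.0105
grip_force: 61.2
```

```bash
python3 -m creep '[[1,-0.01,-0.15,0,0],[1,0,0,0,0],[1,0,0,0,0]]' 60; python3 -m creep '[[1,-0.01,-0.15,0,0],[1,0,0,0,0],[1,0,0,0,0]]' 60;  python3 -m creep '[[1,-0.01,-0.1,0,0],[1,0,0,0,0],[1,0,0,0,0]]' 60
```

```text
time: 24.0
position: [0.6219, 0.0548, 0.0485]
orientation: [-180.0, -0.0, 166.0]
contact_force: [-1.8, 1.9, 5.8]
gripper_width: 0.0107
grip_force: 61.2
time: 24.38
position: [0.6217, 0.0534, 0.0485]
orientation: [-180.0, -0.0, 166.0]
contact_force: [-0.5, 2.3, 5.8]
gripper_width: 0.0107
grip_force: 61.2
time: 24.75
position: [0.6216, 0.0527, 0.0485]
orientation: [180.0, -0.0, 166.0]
contact_force: [-1.6, 2.5, 6.0]
gripper_width: 0.011
grip_force: 61.2
```

```bash
python3 -m creep '[[1,-0.01,-0.1,0,0],[1,0,0,0,0],[1,0,0,0,0]]' 60; python3 -m creep '[[1,-0.01,-0.1,0,0],[1,0,0,0,0],[1,0,0,0,0]]' 60; python3 -m creep '[[1,-0.01,-0.1,0,0],[1,0,0,0,0],[1,0,0,0,0]]' 60
```

```text
time: 25.12
position: [0.6215, 0.0527, 0.0485]
orientation: [179.9, 0.0, 166.1]
contact_force: [-0.7, 3.0, 5.3]
gripper_width: 0.0107
grip_force: 61.1
time: 25.5
position: [0.6216, 0.0526, 0.0485]
orientation: [179.9, 0.0, 166.1]
contact_force: [-0.9, 4.5, 5.8]
gripper_width: 0.0106
grip_force: 61.1
time: 25.88
position: [0.6214, 0.0518, 0.0485]
orientation: [179.9, 0.0, 166.1]
contact_force: [-0.6, 4.9, 5.3]
gripper_width: 0.0109
grip_force: 61.1
```

```bash
python3 -m creep '[[1,-0.01,-0.15,0,0],[1,0,0,0,0],[1,0,0,0,0]]' 60; python3 -m creep '[[1,-0.01,-0.15,0,0],[1,0,0,0,0],[1,0,0,0,0],[1,0,0,0,0]]' 60; python3 - <<'E'
from h import *
p=np.mean([r.sense()["position"] for _ in range(5)],0);print(p)
im=r.camera("side")[:,:,::-1];h=cv2.cvtColor(im,cv2.COLOR_BGR2HSV)
w=cv2.inRange(h[165:200,240:275],(0,0,150),(179,50,255));N,_,st,ce=cv2.connectedComponentsWithStats(w)
i=1+st[1:,4].argmax();print("cap blob",st[i],ce[i]+[240,165])
m=cv2.inRange(h[:,:310],(20,150,120),(35,255,255));N,_,st,ce=cv2.connectedComponentsWithStats(m)
for i in range(1,N):
    if st[i,4]>15:print(st[i],ce[i])
E
```

```text
time: 26.25
position: [0.6213, 0.0512, 0.0486]
orientation: [179.8, 0.0, 166.1]
contact_force: [-1.1, 4.7, 5.0]
gripper_width: 0.0105
grip_force: 61.1
time: 26.75
position: [0.6213, 0.0512, 0.0486]
orientation: [179.7, 0.0, 166.2]
contact_force: [-0.3, 7.1, 4.5]
gripper_width: 0.0104
grip_force: 61.0
[0.62128901 0.05116911 0.04856152]
cap blob [  9   9  14  18 209] [254.98564593 182.22009569]
[245 188  22  19 226] [258.02654867 198.89380531]
```

```bash
python3 -m creep '[[1,-0.01,-0.15,0,0],[1,0,0,0,0],[1,0,0,0,0],[1,0,0,0,0]]' 60; python3 -m creep '[[1,-0.01,-0.15,0,0],[1,0,0,0,0],[1,0,0,0,0],[1,0,0,0,0]]' 60
```

```text
time: 27.3
position: [0.6213, 0.0511, 0.0486]
orientation: [179.6, 0.0, 166.2]
contact_force: [0.7, 8.1, 3.6]
gripper_width: 0.0105
grip_force: 60.9
time: 27.8
position: [0.6213, 0.0511, 0.0486]
orientation: [179.6, 0.1, 166.3]
contact_force: [1.1, 9.8, 3.1]
gripper_width: 0.0106
grip_force: 60.8
```

It has stalled with the push rising to about 10 N, so the bottle is snug against the stop. Now I'll tighten the knob clockwise.

```bash
python3 -m creep '[[1,0,0,0,9],[1,0,0,0,9],[1,0,0,0,9],[1,0,0,0,9],[1,0,0,0,9],[1,0,0,0,9],[1,0,0,0,9],[1,0,0,0,9],[1,0,0,0,9],[1,0,0,0,5],[1,0,0,0,0],[1,0,0,0,0]]' 90; python3 -c "
from workcell import r;s=r.sense();print(s['torque'],s['joint_pos'])"
```

```text
time: 29.3
position: [0.6196, 0.0501, 0.0486]
orientation: [-179.8, -0.4, 80.2]
contact_force: [-4.0, 9.9, 8.1]
gripper_width: 0.0098
grip_force: 91.6
[ 1.92739902  0.47960999 -0.00597519] [-30.70978707  31.42726515  28.69265971 103.06071713 -19.4490626
  50.46152607  -2.7442075 ]
```

```bash
python3 -m creep '[[1,0,0,0,3],[1,0,0,0,0],[1,0,0,0,0]]' 90; python3 -c "
from workcell import r;s=r.sense();print(s['torque'],s['orientation'])"; python3 -m creep '[[1,0,0,0,2],[1,0,0,0,0],[1,0,0,0,0]]' 90; python3 -c "
from workcell import r;s=r.sense();print(s['torque'],s['orientation'])"
```

```text
time: 29.68
position: [0.6196, 0.0499, 0.0487]
orientation: [-179.8, -0.3, 77.6]
contact_force: [-2.8, 8.9, 7.7]
gripper_width: 0.0101
grip_force: 92.6
[1.82150982 0.57811314 0.96616572] [-179.83865029   -0.26047225   77.57148648]
time: 30.05
position: [0.6196, 0.05, 0.0487]
orientation: [-179.8, -0.2, 75.8]
contact_force: [-3.4, 8.5, 7.4]
gripper_width: 0.01
grip_force: 96.9
[1.66868251 0.63515319 1.55538369] [-179.83343888   -0.20351264   75.77090524]
```

The torque is now rising against the tight stop. I'll relieve the twist and the push, then release and lift clear.

```bash
python3 -m creep '[[1,0,0,0,-4],[1,0.3,0,0,0],[1,0.1,0,0,0],[1,0,0,0,0]]' 60;  python3 -c "
from workcell import r;s=r.sense();print(s['torque'],s['orientation'])"; python3 -m creep '[[0.7,0,0,0,0],[-0.2,0,0,0,0],[-1,0,0,0,0],[-1,0,0,0,0],[-1,0,0,0,0],[-1,0,0,0,0],[-1,0,0,-2,0],[-1,0,0,-5,0],[-1,0,0,-6,0],[-1,0,0,-6,0],[-1,0,0,-3,0],[-1,0,0,0,0]]' 40; python3 -m creep '[[-1,5,0,0,0],[-1,5,0,0,0],[-1,5,0,0,0],[-1,5,0,0,0],[-1,5,0,0,0],[-1,5,0,0,0],[-1,0,0,0,0],[-1,0,0,0,0]]' 40; python3 - <<'E'
from h import *
a=np.radians(-9.9);R=np.array([[np.cos(a),-np.sin(a)],[np.sin(a),np.cos(a)]]);o=np.array([.571,.0695])
im=r.camera("top")[:,:,::-1];s=r.camera("side")[:,:,::-1];cv2.imwrite("pics/f_top.png",im);cv2.imwrite("pics/f_side.png",s)
for x in(-.07,0.015):
  ys=np.arange(-.14,.05,.001);px=np.array([proj("top",np.r_[o+R@[x,y],.075]) for y in ys]).astype(np.float32)
  v=cv2.remap(im,px[None,:,0],px[None,:,1],1)[0].astype(int);g=v[:,0]-v[:,2];sel=g>(g.max()+np.median(g))/2
  print("fence centre y",x,ys[sel].mean(),sel.sum())
# knob: dark wing pixels, side and top
for n,i,(x0,y0,x1,y1) in(("top",im,(215,150,260,190)),("side",s,(245,145,285,190))):
    m=(i[y0:y1,x0:x1].max(2)<(48 if n=="top" else 55)).astype(np.uint8);N,_,st,ce=cv2.connectedComponentsWithStats(m);k=1+st[1:,4].argmax();print(n,"knob",st[k]+[x0,y0,0,0,0],ce[k]+[x0,y0])
for n,i in(("top",im),("side",s)):
  h=cv2.cvtColor(i,cv2.COLOR_BGR2HSV)
  for nm,lo,hi in(("yel",(20,150,120),(35,255,255)),("white",(0,0,150),(179,50,255)),("pink",(150,60,120),(179,255,255))):
        N,_,st,ce=cv2.connectedComponentsWithStats(cv2.inRange(h,lo,hi))
        for k in range(1,N):
            if 60<st[k,4]<1500:print(n,nm,st[k].tolist(),ce[k].round(1))
print([proj(n,np.r_[o+R@[-.035,-.118],.018+z]).round(1).tolist() for n in("top","side") for z in(.141,.16)])
E
```

```text
time: 30.55
position: [0.6196, 0.0501, 0.0486]
orientation: [-179.8, -0.1, 79.2]
contact_force: [-4.4, 5.8, 9.0]
gripper_width: 0.0101
grip_force: 91.9
[1.06348058 0.8064632  0.35014394] [-1.79805132e+02 -8.33066590e-02  7.92451512e+01]
time: 32.05
position: [0.6235, 0.0479, 0.2737]
orientation: [179.5, -0.2, 79.0]
contact_force: [0.9, -0.3, -0.9]
gripper_width: 0.0853
grip_force: 0.0
time: 33.05
position: [0.6772, 0.342, 0.2667]
orientation: [-179.9, 0.2, 79.1]
contact_force: [0.7, -1.0, 0.2]
gripper_width: 0.0854
grip_force: 0.0
fence centre y -0.07 -0.08199999999999995 13
fence centre y 0.015 -0.08249999999999996 12
top knob [219 162  15  14 146] [225.96575342 168.40410959]
side knob [266 176   2   2   3] [266.33333333 176.33333333]
top yel [330, 113, 33, 33, 530] [343.4 132.9]
top yel [323, 139, 22, 18, 78] [330.5 150.8]
top yel [395, 146, 26, 14, 223] [407.9 153.6]
top yel [375, 154, 11, 17, 68] [378.7 162.8]
top yel [248, 193, 22, 20, 179] [257.4 205.8]
top white [422, 0, 65, 11, 622] [452.2   4.7]
top white [206, 53, 24, 17, 222] [221.2  63.5]
top white [407, 125, 19, 20, 303]
[... 244 characters left out ...]
8 198.9]
side yel [356, 191, 36, 32, 468] [375.  211.1]
side yel [348, 228, 34, 22, 266] [362.3 241.5]
side yel [395, 240, 40, 34, 890] [412.8 258.1]
side yel [382, 272, 37, 27, 303] [396.2 289.3]
side white [124, 137, 41, 33, 848] [143.7 152.9]
side white [233, 149, 23, 25, 226] [243.8 161. ]
side white [249, 174, 14, 18, 205] [254.9 182.2]
side white [274, 195, 18, 18, 99] [282.3 203. ]
side white [245, 203, 17, 15, 141] [251.7 210.5]
side white [350, 210, 37, 30, 561] [365.7 228.2]
side white [412, 219, 26, 32, 633] [423.6 233.8]
side white [396, 271, 32, 19, 344] [409.7 280.8]
side pink [272, 260, 30, 33, 770] [287.  276.6]
[[260.0, 198.4], [260.2, 197.1], [256.6, 183.6], [256.5, 178.5]]
```

The fence gap measures 64 mm, so the bottle is snug and upright, and the bystanders haven't moved. One last check: I'll match the wing against its starting appearance, then hand in.

```bash
python3 - <<'E'
from h import *
a=cv2.imread("pics/side0.png");b=cv2.imread("pics/f_side.png")
r0=cv2.minMaxLoc(cv2.matchTemplate(b[140:205,240:290],a[165:190,260:282],cv2.TM_CCOEFF_NORMED));print(r0[1],np.add(r0[3],(240,140)),"shift expected",proj("side",np.array([.618,.0498,.09]))-proj("side",np.array([.611,.0087,.09]))+[260,165])
# wing top edge slope: darkest/black mask column-wise top row, before and after
for im,(x0,y0) in((a,(262,165)),(b,(254,156))):
    m=im[y0:y0+26,x0:x0+18].max(2)<62
    print([int(np.argmax(m[:,c])) if m[:,c].any() else -1 for c in range(18)])
E
```

```text
0.6084613800048828 [252 156] shift expected [252.49701879 156.72904994]
[-1, -1, 11, 7, 5, 5, 6, 7, 8, 9, 10, 11, 12, 13, 17, -1, -1, -1]
[-1, -1, -1, 15, 8, 9, 6, 8, 8, 9, 10, 11, 12, 14, 16, -1, -1, -1]
```

```bash
python3 -c "
from workcell import r;print(r.hand_in())"
```

```text
the job is handed in; nothing more can be done
None
```

The job is handed in at about 33 s: the yellow bottle stands upright between the stop and the fence (gap measured at 64 mm), the knob is turned tight with its wing in line with the rail, and the pink base and peg box measured unmoved; I did not measure the door stopper, but the arm stayed clear of it.

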